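# Slide the green tin home into its labelled bay

## Robot

A 7-joint arm with a two-finger parallel gripper is mounted at the origin on the work surface. World frame = base frame: x ahead of the robot, y to its left, z up, the work surface at z = 0. Lengths are in m, angles in rad, forces in N, time in s.
With the tool pointing down it reaches from about 0.4 to 0.925 m from the base axis. Payload 5.6 kg.
Tool frame: the origin (TCP) lies at the very end of the fingers, on their centre line; the grasp point (between the pads) lies 19 mm behind it; z points along the fingers, y is the line along which they close (so a half turn about z gives the same grasp; the last joint's range is limited). The gripper opens to 85 mm and grips with 20 to 120 N. Pads are 22 mm wide; open, the fingers measure 114 mm over their backs; the gripper's body (76 mm by 85 mm) begins 54 mm behind the grasp point. The pads swing forward as they close: fully open they stand 13 mm farther back than shut.
Start: joints at [1.062, 0.468, -0.012, 1.603, 0.006, 1.071, -0.056], TCP at [0.292, -0.581, 0.231] pointing down, gripper open.
Joint ranges: [-2.53, 2.53], [-0.31, 2.02], [-1.57, 1.55], [0.28, 2.44], [-1.29, 4.43], [0.15, 1.84], [-2.92, 2.92]. Speed limits (rad/s): [2.57, 2.57, 3.14, 3.14, 3.14, 3.14, 3.14].

## Interface

Orientations are given as a unit quaternion [x, y, z, w].
In Python, from bench import * gives the robot as it stands. The module is installed in compiled form; this text tells all that it offers.
- The arm moves only by the shell command python3 -m pendant 'ROWS' [OPENING] [FORCE]. ROWS is a JSON list that holds a single list of rows (three levels of brackets), with 1 to 10 rows, each of 4 numbers: dx, dy, dz in m, then a turn about the tool's z in rad; each row shifts and turns the commanded pose from where the row before left it, along the tool's axes as they then stand; what a row does not reach is not made up. A row lasts 1/8 s, in which the tool goes at most 0.0625 m and 0.188 rad, less where a joint would pass 70% of its speed; a pose out of reach is approached as far as the arm can. OPENING is the opening from 0.0 (shut) to 1.0 (fully open), set as the command begins (- or left out keeps the last). The fingers move at their own pace and stop on an object; FORCE is the grip in N (left out, the last holds). Time passes only in rows, so rows that do not move let the fingers close. It prints the time, the measured TCP pose, the force, the opening and the grip force at its end. Input that does not fit is refused with a message, and nothing moves.
- observe(): the state, without advancing time (a new reading comes with each control period).
- read_camera(name): name is "scene" or "top" or "wrist"; returns a dict with "img" (420x560x3 uint8, blue, green, red), "fx", "fy", "cx", "cy" (pixels), "D" ([k1, k2, p1, p2, k3] as OpenCV has them; the pictures are not rectified), "cam_to_world" (4x4, takes a point from camera to world coordinates). Camera axes: x right, y down, z forward; pixel columns grow to the right and rows downward; lengths in m; the calibration is good to about 2 mm. A picture is of the moment at which its call begins. There is no depth.
- finish_job(): hands the job in; it is judged then, once.
Trained networks look in the newest picture that a camera, given by its name, has taken for a name from the list of things; names that differ only in an ending like _2 or _b are one class to them, and where a whole thing is asked for, a point or a joint stands for the part that bears it (a point fixed in the world has none). Each returns a list of dicts, best first, with "conf" (0 to 1); they miss things now and then, are a little off and sometimes report something else, mostly with a low value. They report only what shows in the picture. A call takes as long as a camera call. They do not tell look-alikes from the thing itself.
- spot_in(camera, query): "rect" ([left, top, width, height] in pixels, round what is visible of it).
- pinpoint(camera, query): "location" ([column, row] in pixels: a listed point, or the origin of a listed thing).
The state is a dict: "t": time; "joint_positions": joint angles; "qd": joint speeds; "effort": joint torques, N m; "position": TCP position; "orientation": TCP orientation; "wrist_force": force on the tool from outside, world axes, zero at the start; "moment": the same for the moment, N m; "grip_width": opening from 0.0 (shut) to 1.0 (fully open); "grip_force": force on a finger pad.
Only numpy, scipy, OpenCV 4.12 (cv2) and the standard library are available. Lean on these libraries where they do the work, as an engineer would, in place of code of your own. Each camera call takes 0.05 s, during which the arm holds its last target. There are 200 camera calls.

## Task

The pepper mill has been left in the storage bay with the green label: move it out and stand it upright, wholly on the round cork mat. Then put the tin with the green lid away by sliding it along the worktop, without lifting or tipping it, into the green-labelled bay until it is fully home against the back wall and square in the bay. Leave the other tins, the jar and the mug where they are.

Things in the scene. Friction and masses are not known exactly. Their poses are not given: they have to be found in the camera images.
- green_tin: rigid closed kitchen tin, cream with a green lid, about 0.45 kg: 98 mm along its x, 110 mm along its y, 80 mm high (too wide to grip; push its sides, about 40 mm up). Stands on the worktop between robot and rack, yaw up to 0.4 rad off the bay's. Origin: centre of its underside, z up. Its +x side goes into the bay first.
- green_bay: the tin's place: fixed rack bay with a green label along its back wall top (60 mm high). Open to its -x (to the robot), no floor: tins slide in. 122 mm wide inside along y; side walls 50 mm high, 7 mm thick, x -46 to +54 mm; back wall's inner face at x +50 mm. Origin: on the worktop, where the tin's centre belongs (tin at x +1 mm touches the back wall).
- mill: dark wooden pepper mill, a round upright turned body 140 mm high, 0.2 kg, standing in the green bay: foot 52 mm diameter, a straight barrel 40 mm in diameter from 40 to 110 mm up (the place to grip), cap 50 mm in diameter above. Origin: centre of its underside, z up.
- mat: round cork mat lying on the worktop left or right of the middle, fixed, 160 mm diameter, 4 mm thick. Origin: centre of its underside.
- blue_bay: blue bay of the wooden storage rack, fixed: open to the front (-x of its frame), no floor (a tin slides in on the bare worktop). Named by the blue label strip on top of its back wall. Same shape and yaw as the green bay; origin likewise. The three bays stand side by side, 140 mm apart along y, in any order.
- yellow_bay: yellow bay of the wooden storage rack, fixed: open to the front (-x of its frame), no floor (a tin slides in on the bare worktop). Named by the yellow label strip on top of its back wall. Same shape and yaw as the green bay; origin likewise. The three bays stand side by side, 140 mm apart along y, in any order.
- blue_tin: storage tin like the green one, standing in its own blue bay (same size, 98 x 110 x 80 mm, cream with a blue lid); origin: centre of its underside. Leave it there.
- yellow_tin: storage tin like the green one, standing in its own yellow bay (same size, 98 x 110 x 80 mm, cream with a yellow lid); origin: centre of its underside. Leave it there.
- jar: closed storage jar with a wooden cap, 80 mm diameter, 130 mm high, on the worktop across the middle from the cork mat; origin: centre of its underside. To be left alone.
- mug: blue mug, 80 mm diameter, 90 mm high, beside the rack; origin: centre of its underside. To be left alone.
There are look-alikes about, which are no part of the job. Of the things that look like the mill, take the one that is farthest to the robot's right at the start.

How it is judged:
On the way, in this order (a step that is already met when the one before it is completed fails the run):
1. the pepper mill stands released and upright, wholly on the cork mat (horizontal distance between mill and mat below 0.056 m and height (world z) of mill below 0.012 m and angle between mill's own z axis and vertical below 0.1 rad and linear speed of mill below 0.03 m/s and contact force between mill and the fingers below 0.2 N), for 0.2 s.
2. the green tin is fully home in the green bay (x of green_tin in the frame of green_bay between -0.008 and 0.006 m and y of green_tin in the frame of green_bay between -0.012 and 0.012 m and angle between the x axis of green_tin and the x axis of green_bay, either way round below 0.12 rad and height (world z) of green_tin below 0.005 m and angle between green_tin's own z axis and vertical below 0.05 rad and linear speed of green_tin below 0.02 m/s), for 0.2 s.
At the end, for the whole second after the job is handed in: The mill stands upright (within 0.1 rad), released and still, its whole foot on the cork mat (axes within 56 mm); the green tin stands still on the worktop in the green bay, within 8 mm of the back wall's stop, within 12 mm of the bay's middle and within 0.12 rad of square (all of step 1 and all of step 2); the robot touches nothing.
It fails at once if the green tin is lifted off the worktop (over 15 mm) (height (world z) of green_tin above 0.015 m).
It fails at once if the green tin is tipped (over 0.3 rad) (angle between green_tin's own z axis and vertical above 0.3 rad).
It fails at once if a bystander (other tins, jar, mug) is moved more than 20 mm (distance of any of blue_tin, yellow_tin, jar, mug from where it was at the start of the episode above 0.02 m).
It also fails if it takes over 72 s, if anything falls off the work surface, if the arm or the gripper's body presses on something with over 40 N, if the wrist force passes 120 N, or if a joint passes its speed limit or range.

## Working session

There is one attempt and no reset: what is moved stays moved. The work goes in short steps, Python scripts to look and compute and a shell command to move; the robot and the scene stay as the last step left them, time stands still between calls to the robot, and variables do not carry over. Pictures are saved under pics/ and viewed, at most 10 in all, crops included, and the job is handed in when it is done.

```bash
mkdir -p pics
cat > h.py <<'E'
from bench import *
import numpy as np, cv2
def px2w(c,u,v,z):
    K=np.array([[c["fx"],0,c["cx"]],[0,c["fy"],c["cy"]],[0,0,1]]);T=np.array(c["cam_to_world"])
    p=cv2.undistortPoints(np.array([[[u,v]]],float),K,np.array(c["D"],float))[0,0]
    d=T[:3,:3]@[p[0],p[1],1];o=T[:3,3];return o+d*(z-o[2])/d[2]
def w2px(c,P):
    K=np.array([[c["fx"],0,c["cx"]],[0,c["fy"],c["cy"]],[0,0,1]]);T=np.linalg.inv(np.array(c["cam_to_world"]))
    return cv2.projectPoints(np.array(P,float).reshape(-1,3),cv2.Rodrigues(T[:3,:3])[0],T[:3,3],K,np.array(c["D"],float))[0][:,0]
E
python3 - <<'E'
from h import *
c={n:read_camera(n) for n in("scene","top")}
cv2.imwrite("pics/a.png",np.vstack([c["top"]["img"]])); cv2.imwrite("pics/b.png",c["scene"]["img"])
for n in c: print(n,np.round(c[n]["cam_to_world"],3).tolist(),c[n]["fx"])
for q in "mill mat green_tin green_bay blue_bay yellow_bay blue_tin yellow_tin jar mug".split():
  for n in c:
    for r in pinpoint(n,q)[:4]:
      print(n,q,np.round(r["location"],1),round(r["conf"],2),np.round(px2w(c[n],*r["location"],0),3))
o=observe();print(o["position"],o["orientation"],o["t"],o["wrist_force"])
E
```

```text
scene [[-0.875, 0.341, -0.345, 1.03], [0.485, 0.604, -0.633, 0.729], [-0.008, -0.721, -0.693, 0.833], [0.0, 0.0, 0.0, 1.0]] 473.1443529348146
top [[0.02, -0.996, 0.082, 0.536], [-1.0, -0.019, 0.016, -0.008], [-0.015, -0.083, -0.996, 1.202], [0.0, 0.0, 0.0, 1.0]] 389.98314663721516
scene mill [210.4 273.2] 0.96 [0.857 0.059 0.   ]
scene mill [245.1 308.1] 0.86 [0.829 0.182 0.   ]
scene mill [424.6 321. ] 0.71 [0.521 0.393 0.   ]
scene mill [316.6 314.8] 0.6 [0.706 0.27  0.   ]
top mill [190.7 186.3] 0.96 [0.703 0.278 0.   ]
top mill [284.6 204.6] 0.8 [ 0.65  -0.018  0.   ]
top mill [257.3 140.7] 0.78 [0.851 0.072 0.   ]
top mill [219.7 143.4] 0.58 [0.841 0.191 0.   ]
scene mat [422.8 323. ] 0.85 [0.527 0.394 0.   ]
top mat [150. 244.] 0.61 [0.519 0.4   0.   ]
scene green_tin [343.1 209.3] 0.9 [0.48  0.032 0.   ]
top green_tin [267.  262.2] 0.6 [0.472 0.033 0.   ]
scene green_bay [276.5 222.8] 0.63 [ 0.651 -0.009  0.   ]
scene green_bay [256.4 192.9] 0.18 [ 0.645 -0.134  0.   ]
scene blue_bay [301.3 266.1] 0.94 [0.668 0.141 0.   ]
top blue_bay [400.  253.5] 0.28 [ 0.506 -0.377  0.   ]
scene yellow_bay [257.1 195.2] 0.95 [ 0.647 -0.125 -0.   ]
scene blue_tin [274.4 224.3] 0.72 [ 0.658 -0.007  0.   ]
scene blue_tin [304.7 262.9] 0.65 [0.656 0.137 0.   ]
top blue_tin [231.9 199.4] 0.62 [ 0.664  0.146 -0.   ]
scene yellow_tin [259.1 190. ] 0.64 [ 0.633 -0.141  0.   ]
top yellow_tin [324.2 207.1] 0.69 [ 0.645 -0.14   0.   ]
scene jar [260.4 131. ] 0.61 [ 0.504 -0.387  0.   ]
top jar [403.3 250.4] 0.63 [ 0.515 -0.388  0.   ]
scene mug [199.  152.9] 0.6 [ 0.712 -0.376  0.   ]
top mug [399.3 189.6] 0.63 [ 0.705 -0.376  0.   ]
[ 0.29189916 -0.58075663  0.23128179] [ 9.73007018e-01  2.30775522e-01 -1.64476347e-05 -1.60075107e-05] 1.1 [ 0.0048324  -0.18253281  0.35522197]
```

View pics/a.png

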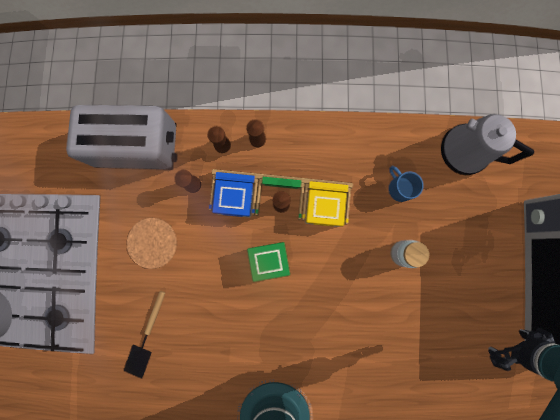

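View pics/b.png

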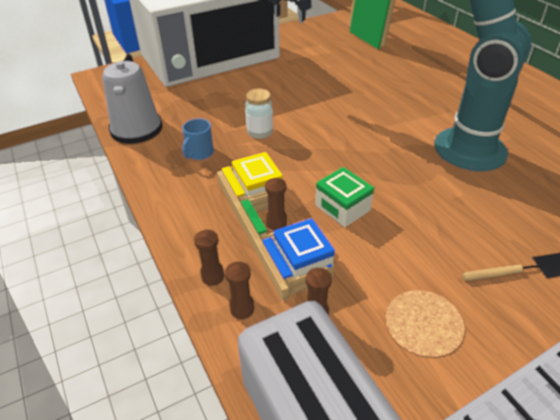

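The top view shows four mill look-alikes, at (284,203) in the green bay, (257,135), (219,140) and (188,182). The first fits: it has the lowest y, so it is farthest right, and it stands in the green-labelled bay. The green tin is at (269,261), the mat at (152,243), the jar at (408,254) and the mug at (406,185). I'll confirm the mill in a crop and measure.

```bash
cat > m.py <<'E'
from h import *
def blobs(c,lo,hi,z,amin=40):
    hsv=cv2.cvtColor(c["img"],cv2.COLOR_BGR2HSV);m=cv2.inRange(hsv,lo,hi)
    m=cv2.morphologyEx(m,cv2.MORPH_CLOSE,np.ones((3,3)))
    out=[]
    for k in cv2.findContours(m,cv2.RETR_EXTERNAL,cv2.CHAIN_APPROX_NONE)[0]:
        if cv2.contourArea(k)<amin: continue
        W=np.array([px2w(c,*p[0],z)[:2] for p in k],np.float32)
        (x,y),(a,b),t=cv2.minAreaRect(W*1000)
        out.append((k[:,0].mean(0).round(),round(x,1),round(y,1),round(a,1),round(b,1),round(t,1)))
    return out
COL={"green":((45,120,40),(80,255,255)),"blue":((105,150,60),(125,255,255)),"yellow":((22,150,100),(34,255,255))}
E
python3 - <<'E'
from m import *
c=read_camera("top")
for k,(lo,hi) in COL.items():
  for z in(.08,.06):
    for b in blobs(c,lo,hi,z): print(k,z,*b)
s=read_camera("scene")
for n,z in(("mill",0),("mill",.14)):
  for cc,nm in((c,"top"),(s,"scene")):
    for r in spot_in(nm,"mill")[:4]: print(nm,np.round(r["rect"],1),round(r["conf"],2))
  break
a=cv2.resize(c["img"][110:290,130:360],None,fx=3.4,fy=3.3,interpolation=cv2.INTER_CUBIC)
cv2.imwrite("pics/c.png",a)
E
```

```text
green 0.08 [268. 261.] 479.1 26.5 96.2 107.0 10.9
green 0.08 [281. 182.] 707.9 -5.5 110.8 24.8 85.3
green 0.06 [268. 261.] 478.1 27.2 97.9 108.9 10.9
green 0.06 [281. 182.] 710.9 -5.4 112.7 25.3 85.3
blue 0.08 [234. 194.] 670.7 129.0 121.4 121.9 86.3
blue 0.06 [234. 194.] 673.1 131.4 123.6 124.0 86.3
yellow 0.08 [326. 204.] 647.9 -136.4 131.2 123.6 85.4
yellow 0.06 [326. 204.] 649.9 -138.7 133.5 125.8 85.4
top [173.8 170.5  28.3  20.8] 0.97
top [274.7 191.4  15.   21.8] 0.88
top [206.  127.   27.   27.7] 0.69
top [247.4 121.3  19.5  26. ] 0.63
scene [263.3 180.   25.4  51.4] 0.72
scene [193.1 227.9  31.9  58.8] 0.69
scene [305.8 269.   27.5  45.7] 0.61
```

View pics/c.png

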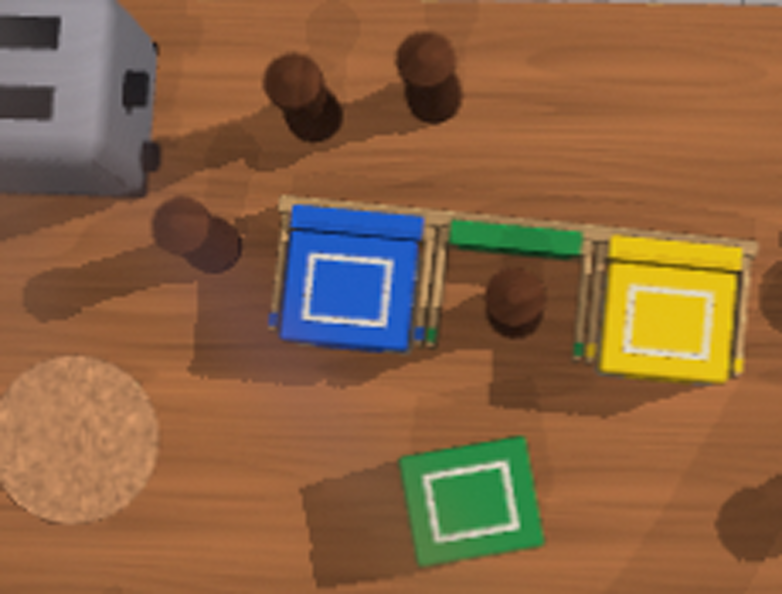

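The crop confirms the mill in the green bay at crop (515,300), the rightmost of the four, with the others at (427,65), (297,85) and (185,225). Next come precise positions.

```bash
cat > loc.py <<'E'
from m import *
from scipy.optimize import least_squares
def tri(obs): # obs list of (cam,uv)
    f=lambda P:np.concatenate([w2px(c,P)[0]-uv for c,uv in obs])
    r=least_squares(f,[.6,0,.1]);return r.x,np.abs(r.fun).max()
def outline(c,key): # white outline inside a coloured lid: centre + yaw
    b=cv2.inRange(cv2.cvtColor(c["img"],cv2.COLOR_BGR2HSV),*COL[key]); out=[]
    k,h=cv2.findContours(b,cv2.RETR_CCOMP,cv2.CHAIN_APPROX_NONE)
    for i,q in enumerate(k):
        if h[0][i][3]>=0 and cv2.contourArea(q)>60:
            W=np.array([px2w(c,*p[0],.08)[:2] for p in q],np.float32)
            (x,y),(a,d),t=cv2.minAreaRect(W*1000); out.append(np.round([x,y,a,d,t],1))
    return out
E
python3 - <<'E'
from loc import *
c=read_camera("top");s=read_camera("scene")
for k in COL: print(k,"top",outline(c,k),"scene",outline(s,k))
# mill cap: dark blob near (282,198)
for cc,(x0,y0,x1,y1) in((c,(268,188,298,216)),(s,(258,170,295,235))):
    g=cc["img"][y0:y1,x0:x1].max(2); m=(g<95).astype(np.uint8)
    n,l,st,ce=cv2.connectedComponentsWithStats(m); i=1+st[1:,4].argmax(); print("blob",st[i],ce[i]+[x0,y0])
# mat
h=cv2.cvtColor(c["img"],cv2.COLOR_BGR2HSV);print("cols mat",h[243,152],"wood",h[300,200],h[243,110])
print(px2w(c,151.7,243,.004))
# fine crops
v=np.hstack([cv2.resize(c["img"][165:230,245:325],(400,325),interpolation=cv2.INTER_CUBIC),cv2.resize(s["img"][165:265,210:333],(400,325),interpolation=cv2.INTER_CUBIC)])
cv2.imwrite("pics/d.png",v)
E
```

```text
green top [array([478.4,  27.9,  68.9,  81.9,  11.5])] scene [array([477.9,  25.4,  72.3,  84.4,  11.4])]
blue top [array([661.3, 137.3,  80.9,  67.4,  85.9])] scene [array([661.1, 134.6,  83.7,  69.3,  85.6])]
yellow top [array([ 637.7, -137.2,   80.4,   66.1,   85.7])] scene [array([ 637.2, -139.8,   86.2,   69.3,   85.2])]
blob [  4   3  19  22 281] [280.08185053 202.44128114]
blob [  9  10  20  50 635] [276.46141732 209.08503937]
cols mat [ 12 130 167] wood [ 12 159 152] [ 11 150 151]
[0.52233867 0.39329297 0.004     ]
```

View pics/d.png

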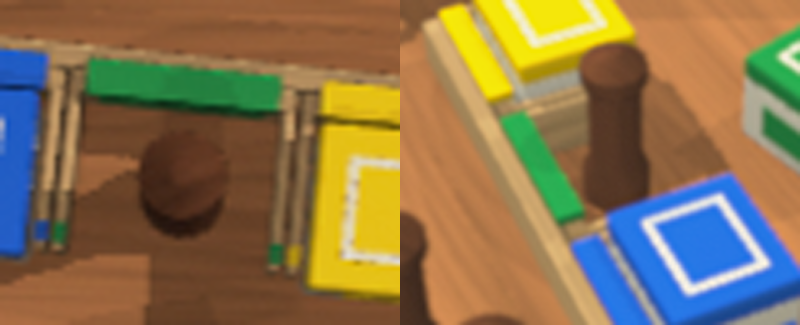

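The crop shows the mill cap centred at top (281.8,199.8) and scene (275.5,185.3). The bay walls stand clear on both sides of it.

Run:
```python
from loc import *
c=read_camera("top");s=read_camera("scene")
a=(281.8,199.8);b=(275.5,185.3)
print(px2w(c,*a,.14),px2w(s,*b,.14),tri([(c,a),(s,b)]))
h=cv2.cvtColor(c["img"],cv2.COLOR_BGR2HSV)[:,:,1].astype(int)
g=cv2.cvtColor(c["img"],cv2.COLOR_BGR2GRAY)
ci=cv2.HoughCircles(cv2.GaussianBlur(g,(3,3),0)[200:290,100:205],cv2.HOUGH_GRADIENT,1,50,param1=80,param2=10,minRadius=21,maxRadius=29)
for x,y,r in ci[0]: print(x+100,y+200,r,px2w(c,x+100,y+200,.004))
for n,cc in(("scene",s),("top",c)): print([(np.round(px2w(cc,*r["location"],0.0),3),round(r["conf"],2)) for r in pinpoint(n,"mat")])
o=observe();R=__import__("scipy.spatial.transform",fromlist=["Rotation"]).Rotation.from_quat(o["orientation"]).as_matrix();print(R.round(3),R.T@(np.array([.64,-.016,.231])-o["position"]))
```

```text
[ 0.65014691 -0.00871062  0.14      ] [0.66041686 0.00934737 0.14      ] (array([ 0.65159612, -0.00848555,  0.1230129 ]), np.float64(0.13435215085596042))
152.5 242.5 24.3 [0.52395854 0.39079832 0.004     ]
[(array([0.523, 0.388, 0.   ]), 0.74)]
[(array([0.517, 0.394, 0.   ]), 0.96)]
[[ 0.894  0.449 -0.   ]
 [ 0.449 -0.894 -0.   ]
 [-0.     0.    -1.   ]] [ 5.64643904e-01 -3.48313356e-01  2.62167931e-04]
```

```bash
python3 -m pendant '[[[0.045,-0.0274,0,0],[0.045,-0.0274,0,0],[0.045,-0.0274,0,0],[0.045,-0.0274,0,0],[0.045,-0.0274,0,0],[0.045,-0.0274,0,0],[0.045,-0.0274,0,0],[0.045,-0.0274,0,0],[0.045,-0.0274,0,0],[0.045,-0.0274,0,0]]]' 0.85 && python3 -m pendant '[[[0,0,0,0.137],[0,0,0,0.137],[0,0,0,0.137],[0,0,0,0.137],[0,0,0,0]]]'
cat > to.py <<'E'
import sys
from loc import *
from scipy.spatial.transform import Rotation as Ro
o=observe();R=Ro.from_quat(o["orientation"]).as_matrix()
print("pos",np.round(o["position"],4),"t",round(o["t"],2),"yaw",np.arctan2(R[1,0],R[0,0]).round(3),"tilt",R[2].round(3),"F",np.round(o["wrist_force"],1))
if len(sys.argv)>3: print("tool delta",(R.T@(np.array(sys.argv[1:4],float)-o["position"])).round(4))
E
python3 to.py .650 -.009 .231
```

```text
t: 2.85
position: [0.5718, -0.1325, 0.2315]
orientation: [0.973, 0.231, 0.0, 0.0]
wrist_force: [0.3, -0.2, 0.7]
grip_width: 0.852
grip_force: 0.0
t: 3.48
position: [0.571, -0.1338, 0.2313]
orientation: [0.999, -0.04, 0.0, 0.0]
wrist_force: [-0.5, 0.9, -0.8]
grip_width: 0.849
grip_force: 0.0
pos [ 0.571  -0.1338  0.2313] t 3.48 yaw -0.081 tilt [ 0.  0. -1.] F [-0.5  0.9 -0.8]
tool delta [ 0.0687 -0.1308  0.0003]
```

Move above the mill and check with the wrist camera.

```bash
python3 -m pendant '[[[0.023,-0.0436,0,0],[0.023,-0.0436,0,0],[0.0227,-0.0436,0,0],[0,0,0,0]]]' && python3 to.py .650 -.009 .073
python3 - <<'E'
from loc import *
w=read_camera("wrist");print(np.round(w["cam_to_world"],3).tolist())
for r in pinpoint("wrist","mill"): print(np.round(r["location"]),r["conf"],px2w(w,*r["location"],0).round(3))
print("proj cap rim/top",w2px(w,[[.65,-.009,.14],[.65,.016,.13],[.65,-.034,.13],[.65,-.009,0]]).round())
cv2.imwrite("pics/e.png",w["img"])
E
```

```text
t: 3.98
position: [0.6513, -0.0036, 0.2309]
orientation: [0.999, -0.036, 0.0, -0.001]
wrist_force: [-0.2, -0.2, 0.3]
grip_width: 0.854
grip_force: 0.0
pos [ 0.6513 -0.0036  0.2309] t 3.98 yaw -0.073 tilt [ 0.    -0.003 -1.   ] F [-0.2 -0.2  0.3]
tool delta [-0.0009  0.006   0.1579]
[[-0.072, -0.952, -0.298, 0.727], [-0.997, 0.068, 0.024, -0.008], [-0.003, 0.299, -0.954, 0.374], [0.0, 0.0, 0.0, 1.0]]
[81.  2.] 0.84 [0.836 0.183 0.   ]
[ 29. 139.] 0.81 [0.707 0.271 0.   ]
[282. 170.] 0.58 [ 0.65  -0.004  0.   ]
proj cap rim/top [[289. 211.]
 [255. 209.]
 [324. 204.]
 [286. 170.]]
```

View pics/e.png

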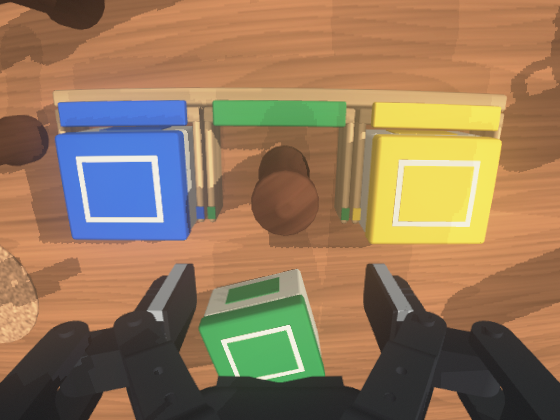

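The wrist view has the mill cap centred at (285,203), about 3 mm from the prediction, which puts the mill near (0.653,-0.006). Descend and grip.

```bash
python3 -m pendant '[[[0.002,0.0024,0.04,0.008],[0,0,0.04,0],[0,0,0.04,0],[0,0,0.037,0],[0,0,0,0]]]' && python3 to.py .653 -.006 .073 && python3 -m pendant '[[[0,0,0,0],[0,0,0,0],[0,0,0,0],[0,0,0,0],[0,0,0,0]]]' 0.0 40; python3 to.py
```

```text
t: 4.7
position: [0.6491, -0.014, 0.0715]
orientation: [0.999, -0.046, -0.003, 0.001]
wrist_force: [0.4, 0.5, 0.5]
grip_width: 0.851
grip_force: 0.0
pos [ 0.6491 -0.014   0.0715] t 4.7 yaw -0.092 tilt [-0.006  0.002 -1.   ] F [0.4 0.5 0.5]
tool delta [ 0.0032 -0.0083 -0.0016]
t: 5.32
position: [0.6536, -0.0121, 0.0767]
orientation: [0.999, -0.045, 0.002, 0.0]
wrist_force: [0.3, -0.2, 6.8]
grip_width: 0.543
grip_force: 39.4
pos [ 0.6536 -0.0121  0.0767] t 5.33 yaw -0.09 tilt [ 0.004  0.    -1.   ] F [ 0.3 -0.2  6.8]
```

```bash
python3 -m pendant '[[[0,0,0,0],[0,0,-0.02,0],[0,0,-0.03,0],[0,0,-0.04,0],[0,0,-0.05,0],[0,0,-0.04,0],[0,0,0,0]]]'; python3 to.py .523 .392 .25;  python3 - <<'E'
from loc import *
w=read_camera("wrist");s=read_camera("scene");cv2.imwrite("pics/f.png",np.hstack([cv2.resize(w["img"],(400,300)),cv2.resize(s["img"],(400,300))]))
E
```

```text
t: 6.2
position: [0.6539, -0.0114, 0.2597]
orientation: [0.999, -0.045, 0.004, -0.0]
wrist_force: [0.6, -0.8, -2.6]
grip_width: 0.544
grip_force: 40.9
pos [ 0.6539 -0.0114  0.2597] t 6.2 yaw -0.09 tilt [ 0.008 -0.001 -1.   ] F [ 0.6 -0.8 -2.6]
tool delta [-0.1667 -0.39    0.0087]
```

View pics/f.png

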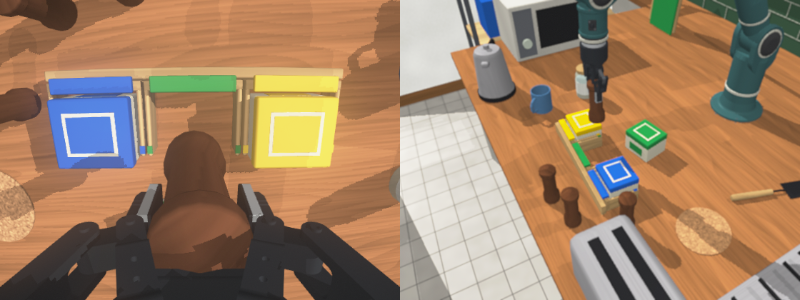

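The mill is held upright, about 0.18 m clear of the worktop, and the bay is empty. Carry it to the mat.

```bash
python3 -m pendant '[[[-0.015,-0.02,0,0],[-0.02,-0.04,0,0],[-0.022,-0.05,0,0],[-0.022,-0.055,0,0],[-0.022,-0.055,0,0],[-0.022,-0.05,0,0],[-0.02,-0.05,0,0],[-0.014,-0.04,0,0],[-0.01,-0.03,0,0],[0,0,0,0]]]'; python3 -m pendant '[[[0,0,0,0],[0,0,0,0]]]'; python3 to.py .523 .392 .081
```

```text
t: 7.55
position: [0.5164, 0.3958, 0.2525]
orientation: [0.999, -0.042, -0.002, -0.0]
wrist_force: [-0.1, 0.3, -2.5]
grip_width: 0.537
grip_force: 41.0
t: 7.8
position: [0.521, 0.3903, 0.2538]
orientation: [0.999, -0.046, -0.0, 0.001]
wrist_force: [0.1, 0.6, -1.6]
grip_width: 0.544
grip_force: 41.0
pos [0.521  0.3903 0.2538] t 7.8 yaw -0.092 tilt [-0.     0.001 -1.   ] F [ 0.1  0.6 -1.6]
tool delta [ 0.0019 -0.0021  0.1728]
```

```bash
python3 -m pendant '[[[0,0,0.03,0],[0,0,0.045,0],[0,0,0.045,0],[0,0,0.03,0],[0,0,0.012,0],[0,0,0,0],[0,0,0,0]]]';python3 to.py; python3 -m pendant '[[[0,0,0.004,0],[0,0,0.003,0],[0,0,0,0]]]'; python3 to.py
```

```text
t: 8.68
position: [0.5218, 0.3923, 0.094]
orientation: [0.999, -0.045, 0.001, -0.001]
wrist_force: [0.2, -0.3, -2.0]
grip_width: 0.546
grip_force: 41.1
pos [0.5218 0.3923 0.094 ] t 8.68 yaw -0.091 tilt [ 0.002 -0.002 -1.   ] F [ 0.2 -0.3 -2. ]
t: 9.05
position: [0.5206, 0.3916, 0.0851]
orientation: [0.999, -0.045, -0.0, 0.0]
wrist_force: [0.7, -0.1, -1.5]
grip_width: 0.541
grip_force: 41.1
pos [0.5206 0.3916 0.0851] t 9.05 yaw -0.09 tilt [-0.  0. -1.] F [ 0.7 -0.1 -1.5]
```

```bash
python3 -m pendant '[[[0,0,0.002,0],[0,0,0,0]]]'; python3 to.py; python3 -m pendant '[[[0,0,0.002,0],[0,0,0,0]]]'|grep -E "pos|wrist"
```

```text
t: 9.3
position: [0.5207, 0.3917, 0.083]
orientation: [0.999, -0.045, -0.0, 0.0]
wrist_force: [-0.4, 0.4, -2.3]
grip_width: 0.542
grip_force: 41.1
pos [0.5207 0.3917 0.083 ] t 9.3 yaw -0.09 tilt [-0.  0. -1.] F [-0.4  0.4 -2.3]
position: [0.5207, 0.3917, 0.0811]
wrist_force: [-0.6, -0.1, -1.3]
```

```bash
python3 -m pendant '[[[0,0,0.001,0],[0,0,0,0]]]'|grep -E "pos|wrist";python3 -m pendant '[[[0,0,0.001,0],[0,0,0,0]]]'|grep -E "pos|wrist"; python3 -m pendant '[[[0,0,0.001,0],[0,0,0,0]]]'|grep -E "pos|wrist"
```

```text
position: [0.5211, 0.3919, 0.0808]
wrist_force: [-0.7, -0.8, 2.7]
position: [0.5216, 0.3921, 0.0807]
wrist_force: [-0.9, -0.8, 7.0]
position: [0.5221, 0.3924, 0.0807]
wrist_force: [-0.5, -1.6, 11.8]
```

```bash
python3 -m pendant '[[[0,0,-0.0025,0],[0,0,0,0]]]'|grep -E "pos|wrist"; python3 -m pendant '[[[0,0,0,0],[0,0,0,0],[0,0,0,0],[0,0,0,0]]]' 0.85; python3 -m pendant '[[[0,0,-0.02,0],[0,0,-0.04,0],[0,0,-0.05,0],[0,0,-0.05,0],[0,0,0,0]]]'; python3 to.py .33 .05 .24
python3 - <<'E'
from loc import *
c=read_camera("top");s=read_camera("scene")
for n,cc in(("top",c),("scene",s)): print([(np.round(px2w(cc,*r["location"],0.004),3),round(r["conf"],2)) for r in pinpoint(n,"mill")],[(np.round(px2w(cc,*r["location"],0.0),3),round(r["conf"],2)) for r in pinpoint(n,"mat")])
print(outline(c,"green"),outline(s,"green"))
cv2.imwrite("pics/g.png",np.hstack([cv2.resize(c["img"],(400,300)),cv2.resize(s["img"][150:420,250:560],(400,300))]))
E
```

```text
position: [0.5208, 0.3919, 0.0808]
wrist_force: [-0.3, 0.6, 1.5]
t: 11.05
position: [0.5208, 0.3917, 0.0806]
orientation: [0.999, -0.045, -0.0, 0.0]
wrist_force: [-0.1, -0.3, 0.1]
grip_width: 0.851
grip_force: 0.0
t: 11.68
position: [0.5228, 0.3938, 0.2477]
orientation: [0.999, -0.045, 0.004, -0.004]
wrist_force: [1.0, 0.1, -0.6]
grip_width: 0.85
grip_force: 0.0
pos [0.5228 0.3938 0.2477] t 11.68 yaw -0.09 tilt [ 0.008 -0.008 -1.   ] F [ 1.   0.1 -0.6]
tool delta [-0.1611  0.3598  0.0037]
[(array([0.517, 0.394, 0.004]), 0.77), (array([0.837, 0.184, 0.004]), 0.77), (array([0.708, 0.271, 0.004]), 0.75), (array([0.847, 0.074, 0.004]), 0.74)] [(array([0.519, 0.383, 0.   ]), 0.69)]
[(array([0.518, 0.392, 0.004]), 0.91), (array([0.855, 0.067, 0.004]), 0.82), (array([0.827, 0.187, 0.004]), 0.55)] [(array([0.528, 0.395, 0.   ]), 0.95)]
[array([478.3,  28.5,  68.9,  83.2,  11.5])] [array([478.2,  25.5,  72.8,  84.4,  11.4])]
```

View pics/g.png

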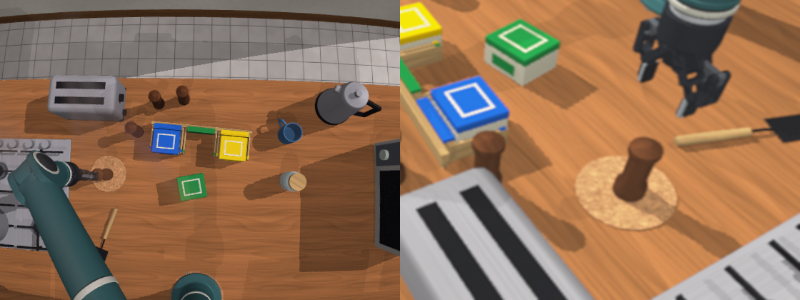

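The mill stands upright, near the middle of the mat (within about 1 cm). The green tin is at about (0.478, 0.027) with yaw +0.20. It needs a turn of -0.28 rad and about -14 mm in the bay's y. A shut-finger push on its +y side, forward of centre, should give both.

```bash
python3 -m pendant '[[[0,0.04,0,-0.01],[0,0.05,0,0],[0,0.06,0,0],[0,0.06,0,0],[0,0.05,0,0],[0,0,0,0],[0,0,0,0]]]' 0.0; python3 to.py .498 .135 .025
```

```text
t: 12.85
position: [0.4994, 0.1332, 0.2404]
orientation: [0.999, -0.04, -0.0, -0.0]
wrist_force: [0.2, 0.7, -1.1]
grip_width: -0.0
grip_force: 0.0
pos [0.4994 0.1332 0.2404] t 12.85 yaw -0.08 tilt [-0.001 -0.    -1.   ] F [ 0.2  0.7 -1.1]
tool delta [-0.0013 -0.0016  0.2154]
```

```bash
python3 -m pendant '[[[0,0,0.05,0],[0,0,0.055,0],[0,0,0.055,0],[0,0,0.04,0],[0,0,0.015,0],[0,0,0,0],[0,0,0,0]]]'|grep -E "pos|wrist"; python3 -m pendant '[[[0,0.01,0,0],[0,0.008,0,0],[0,0.006,0,0],[0,0.004,0,0],[0,0.004,0,0],[0,0.004,0,0],[0,0.004,0,0],[0,0,0,0]]]'
python3 - <<'E'
from loc import *
for n in("top","scene","wrist"): print(n,outline(read_camera(n),"green"))
E
```

```text
position: [0.5007, 0.1335, 0.0272]
wrist_force: [0.5, -0.6, 0.2]
t: 14.72
position: [0.4985, 0.0934, 0.0275]
orientation: [0.999, -0.04, 0.003, -0.001]
wrist_force: [2.2, 4.1, 5.6]
grip_width: -0.004
grip_force: 0.0
top []
scene []
wrist []
```

```bash
python3 -m pendant '[[[0,0.004,0,0],[0,0.003,0,0],[0,0.003,0,0],[0,0,0,0]]]'|grep -E "pos|wrist"; python3 -m pendant '[[[0,-0.02,0,0],[0,-0.03,0,0],[0,-0.02,0,0],[0,0,0,0]]]'|grep pos;  python3 - <<'E'
from loc import *
for n in("top","scene","wrist"):
  c=read_camera(n);print(n,outline(c,"green"),blobs(c,*COL["green"],.08))
cv2.imwrite("pics/h.png",np.hstack([cv2.resize(read_camera(n)["img"],(400,300)) for n in("top","wrist")]))
E
```

```text
position: [0.4976, 0.0838, 0.0273]
wrist_force: [1.6, 5.7, 4.0]
position: [0.501, 0.1535, 0.0259]
top [array([467.7,  -5.8,  65.6,  77.3,   1.2])] [(array([280., 265.]), 467.7, -5.8, 94.1, 106.1, 1.2), (array([281., 182.]), 708.1, -5.3, 110.4, 24.9, 84.7)]
scene [] [(array([253., 216.]), 722.6, 14.5, 114.7, 21.8, 85.4), (array([324., 197.]), 548.3, 39.4, 12.1, 56.5, 2.0), (array([341., 175.]), 465.8, -8.5, 41.6, 53.9, 0.3), (array([337., 176.]), 473.1, 0.5, 103.5, 118.4, 1.4), (array([370.,  20.]), -178.6, -779.7, 505.8, 147.2, 47.3)]
wrist [] [(array([552., 370.]), 479.6, 61.6, 41.2, 9.8, 14.0)]
```

View pics/h.png

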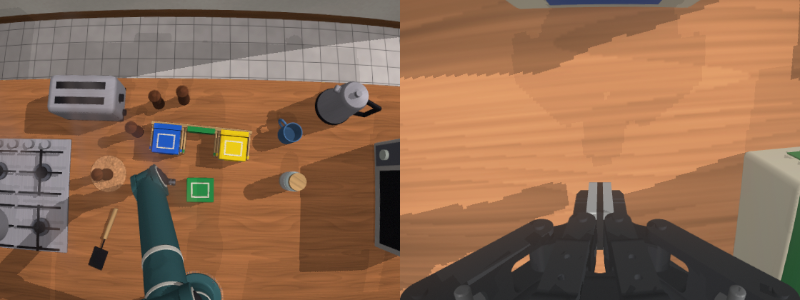

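The side push left the tin at about (0.468,-0.006) with yaw +0.02, which is 19 mm too far right of the bay axis and 0.10 rad left to turn. The fingers' flared upper part made contact, so I'll keep the TCP a bit higher. Next is a small push from the right side, behind centre.

```bash
python3 -m pendant '[[[0,0,-0.05,0],[0,0,-0.055,0],[0,0,-0.055,0],[0,0.05,0,0],[-0.01,0.055,0,0],[-0.015,0.055,0,0],[-0.02,0.055,0,0],[-0.015,0.05,0,0],[0,0.02,0,0],[0,0,0,0]]]'|grep pos; python3 to.py .450 -.13 .043
```

```text
position: [0.4177, -0.1287, 0.1858]
pos [ 0.4177 -0.1287  0.1858] t 17.38 yaw -0.085 tilt [-0.  0. -1.] F [0.6 0.  0. ]
tool delta [ 0.0323 -0.0015  0.1428]
```

```bash
python3 -m pendant '[[[0.032,0,0.02,0],[0,0,0.05,0],[0,0,0.05,0],[0,0,0.022,0],[0,0,0,0],[0,0,0,0]]]'|grep -E "pos|wrist"; for i in 1; do python3 -m pendant '[[[0,-0.012,0,0],[0,-0.01,0,0],[0,-0.008,0,0],[0,-0.004,0,0],[0,-0.002,0,0],[0,0,0,0]]]'|grep -E "pos|wrist"; done
python3 - <<'E'
from loc import *
print(outline(read_camera("top"),"green"))
E
```

```text
position: [0.4512, -0.1289, 0.0446]
wrist_force: [-0.4, -0.1, 1.0]
position: [0.4533, -0.0935, 0.0437]
wrist_force: [-0.7, -0.2, 1.3]
[]
```

```bash
python3 -m pendant '[[[0,-0.004,0,0],[0,-0.002,0,0],[0,0,0,0]]]'|grep -E "pos|wrist"; python3 -m pendant '[[[0,-0.004,0,0],[0,-0.002,0,0],[0,0,0,0]]]'|grep -E "pos|wrist"; python3 -m pendant '[[[0,-0.003,0,0],[0,-0.001,0,0],[0,0,0,0]]]'|grep -E "pos|wrist"
```

```text
position: [0.4538, -0.0872, 0.0438]
wrist_force: [0.7, -0.4, -0.2]
position: [0.4543, -0.0812, 0.0438]
wrist_force: [-0.4, 0.1, 0.4]
position: [0.4545, -0.0774, 0.0438]
wrist_force: [0.4, -0.8, 0.3]
```

```bash
python3 -m pendant '[[[0,-0.003,0,0],[0,0,0,0]]]'|grep -E "pos|wrist"; python3 -m pendant '[[[0,-0.004,0,0],[0,-0.004,0,0],[0,-0.003,0,0],[0,-0.001,0,0],[0,0,0,0]]]'|grep -E "pos|wrist"; python3 -m pendant '[[[0,0.02,0,0],[0,0.04,0,0],[0,0.04,0,0],[0,0.02,0,0],[0,0,0,0]]]'|grep pos;  python3 - <<'E'
from loc import *
for n in("top","scene"): print(outline(read_camera(n),"green"))
E
```

```text
position: [0.4545, -0.075, 0.0437]
wrist_force: [-1.6, -2.8, 0.6]
position: [0.4557, -0.0622, 0.0437]
wrist_force: [0.1, -2.0, 0.5]
position: [0.4463, -0.1829, 0.0438]
[array([470.2,   8.1,  81.2,  69.4,  88.1])]
[array([469.3,   5.4,  85.9,  70.7,  89. ])]
```

The tin is now at (0.470,0.008), within 6 mm and 0.055 rad of the bay's line. Go behind it with open fingers.

```bash
python3 -m pendant '[[[0,0,-0.05,0],[0,0,-0.05,0],[-0.02,-0.02,-0.03,0],[-0.025,-0.05,0,0],[-0.02,-0.055,0,0],[0,-0.055,0,0],[0,-0.015,0,0],[0,0,0,0]]]' 0.8|grep pos; python3 to.py .398 .017 .03
```

```text
position: [0.3966, 0.0199, 0.1738]
pos [0.3966 0.0199 0.1738] t 22.65 yaw -0.075 tilt [ 0. -0. -1.] F [0.5 0.2 1.2]
tool delta [0.0017 0.0028 0.1438]
```

```bash
python3 -m pendant '[[[-0.002,0.003,0.04,0.005],[0,0,0.05,0],[0,0,0.035,0],[0,0,0.018,0],[0,0,0,0],[0,0,0,0]]]'|grep -E "pos|wrist"; python3 to.py .398 .017 .03
python3 - <<'E'
from loc import *
for n in("top","scene"): print(outline(read_camera(n),"green"))
E
```

```text
position: [0.3951, 0.0145, 0.0313]
wrist_force: [0.1, 0.0, 0.4]
pos [0.3951 0.0145 0.0313] t 23.4 yaw -0.086 tilt [ 0.001  0.    -1.   ] F [0.1 0.  0.4]
tool delta [ 0.0026 -0.0028  0.0013]
[array([470.2,   8.2,  81.5,  68.7,  88.7])]
[array([469.3,   5.1,  86.5,  70.7,  89. ])]
```

```bash
python3 -m pendant '[[[0.006,0,0,-0.005],[0.007,0,0,0],[0.008,0,0,0],[0.008,0,0,0],[0.008,0,0,0],[0.008,0,0,0],[0.008,0,0,0],[0.006,0,0,0],[0.004,0,0,0],[0,0,0,0]]]'|grep -E "pos|wrist"; python3 to.py
python3 - <<'E'
from loc import *
for n in("top","scene"):
  c=read_camera(n);print(outline(c,"green"),blobs(c,*COL["green"],.08))
E
```

```text
position: [0.4566, 0.0093, 0.0304]
wrist_force: [-4.9, -0.1, 3.0]
pos [0.4566 0.0093 0.0304] t 24.75 yaw -0.081 tilt [-0.003  0.001 -1.   ] F [-4.9 -0.1  3. ]
[] [(array([277., 247.]), 520.5, 3.5, 108.6, 92.6, 85.1), (array([281., 182.]), 707.7, -5.3, 111.1, 25.1, 85.3)]
[array([517.9,   1.3,  87.1,  70.9,  85. ])] [(array([253., 216.]), 722.8, 14.9, 115.6, 22.1, 85.6), (array([326., 187.]), 521.8, 11.0, 120.2, 104.7, 85.1), (array([358.,  14.]), -183.2, -835.2, 369.0, 57.2, 50.9)]
```

The tin is square but about 6 mm right of the bay's axis, and the clearance is 6 mm a side. One more gentle side nudge before it enters.

```bash
python3 -m pendant '[[[-0.02,0,0,0],[0,0,-0.05,0],[0,0,-0.05,0],[0,0.05,-0.02,0],[0.02,0.05,0,0],[0.03,0.01,0,0],[0.03,0,0,0],[0,0,0,0]]]' 0.0|grep pos; python3 to.py .510 -.092 .043
```

```text
position: [0.5114, -0.1055, 0.1512]
pos [ 0.5114 -0.1055  0.1512] t 25.85 yaw -0.081 tilt [ 0.004  0.    -1.   ] F [-0.1  0.4  0.3]
tool delta [-0.0029 -0.0133  0.1081]
```

```bash
python3 -m pendant '[[[0.001,-0.01,0.03,0],[0,0,0.045,0],[0,0,0.033,0],[0,0,0,0],[0,0,0,0]]]'|grep -E "pos|wrist"; python3 to.py .5143 -.0604 .043
```

```text
position: [0.5112, -0.0951, 0.0439]
wrist_force: [-0.2, -0.7, 0.1]
pos [ 0.5112 -0.0951  0.0439] t 26.48 yaw -0.08 tilt [ 0.002  0.    -1.   ] F [-0.2 -0.7  0.1]
tool delta [ 0.0003 -0.0348  0.0009]
```

```bash
python3 -m pendant '[[[0,-0.01,0,0],[0,-0.01,0,0],[0,-0.005,0,0],[0,-0.0035,0,0],[0,-0.0035,0,0],[0,-0.0028,0,0],[0,0,0,0]]]'|grep -E "pos|wrist"; python3 -m pendant '[[[0,0.02,0,0],[0,0.03,0,0],[0,0.02,-0.03,0],[-0.01,0,-0.05,0],[-0.02,0,-0.03,0],[0,0,0,0]]]'|grep pos;  python3 - <<'E'
from loc import *
for n in("top","scene"):
  c=read_camera(n);print(outline(c,"green"),blobs(c,*COL["green"],.08)[:2])
E
python3 to.py .46 .009 .15
```

```text
position: [0.5133, -0.0618, 0.043]
wrist_force: [-0.8, -5.4, 3.1]
position: [0.478, -0.1276, 0.1548]
[array([518.6,   8. ,  80.6,  68.1,  85.5])] [(array([275., 248.]), 518.5, 7.7, 107.9, 96.8, 85.8), (array([281., 182.]), 708.2, -5.5, 110.8, 24.2, 85.3)]
[array([518.2,   5.6,  85.9,  70.6,  85.9])] [(array([253., 216.]), 723.0, 14.5, 114.7, 21.8, 85.6), (array([327., 188.]), 524.0, 14.7, 120.2, 100.9, 85.4)]
pos [ 0.4777 -0.1274  0.1526] t 28.2 yaw -0.08 tilt [ 0. -0. -1.] F [-0.2 -0.3 -0.3]
tool delta [-0.0285 -0.1345  0.0026]
```

Now within about 2 mm and square. Go back behind it and push home.

```bash
python3 -m pendant '[[[-0.02,-0.03,0,0],[-0.02,-0.05,0,0],[-0.005,-0.05,0,0],[0,-0.013,0,0],[0,0,0,0],[0,0,0,0]]]' 0.8|grep pos; python3 to.py .442 .015 .03
```

```text
position: [0.4442, 0.0171, 0.1521]
pos [0.4442 0.0171 0.1521] t 28.95 yaw -0.082 tilt [-0.001  0.001 -1.   ] F [ 0.6 -0.9 -0.5]
tool delta [-0.0019  0.0022  0.1222]
```

```bash
python3 -m pendant '[[[-0.002,0.002,0.04,0],[0,0,0.045,0],[0,0,0.027,0],[0,0,0.01,0],[0,0,0,0],[0,0,0,0]]]'|grep -E "pos|wrist"; python3 -m pendant '[[[0.01,0,0,0],[0.008,0,0,0],[0.008,0,0,0],[0.008,0,0,0],[0.008,0,0,0],[0.008,0,0,0],[0.008,0,0,0],[0.008,0,0,0],[0.004,0,0,0],[0,0,0,0]]]'|grep -E "pos|wrist"; python3 to.py .588 .0044 .03;  python3 - <<'E'
from loc import *
for n in("top","scene"):
  c=read_camera(n);print(outline(c,"green"),blobs(c,*COL["green"],.08)[:2])
E
```

```text
position: [0.4429, 0.0163, 0.0317]
wrist_force: [0.7, 0.6, 0.1]
position: [0.5118, 0.0109, 0.0306]
wrist_force: [-2.2, 0.4, -0.8]
pos [0.5118 0.0109 0.0306] t 30.95 yaw -0.081 tilt [-0.  0. -1.] F [-2.2  0.4 -0.8]
tool delta [0.0765 0.0004 0.0006]
[] [(array([280., 225.]), 579.9, -0.9, 116.3, 84.9, 84.2), (array([281., 182.]), 708.1, -5.3, 110.4, 24.7, 84.9)]
[array([572.7,   1.2,  85.8,  70.6,  85.7])] [(array([253., 216.]), 722.6, 14.5, 114.7, 22.0, 85.2), (array([306., 194.]), 579.1, 9.9, 119.5, 110.5, 85.9)]
```

```bash
python3 -m pendant '[[[0.008,0,0,0],[0.009,0,0,0],[0.009,0,0,0],[0.009,0,0,0],[0.009,0,0,0],[0.009,0,0,0],[0.007,0,0,0],[0.004,0,0,0],[0,0,0,0]]]'|grep -E "pos|wrist"; python3 to.py .588 .0044 .03;  python3 -m pendant '[[[0.003,0,0,0],[0.003,0,0,0],[0.002,0,0,0],[0,0,0,0]]]'|grep -E "pos|wrist"
python3 - <<'E'
from loc import *
for n in("scene",):
  c=read_camera(n);print([outline(c,k) for k in COL])
E
```

```text
position: [0.5763, 0.0058, 0.0308]
wrist_force: [-1.2, -0.1, -0.8]
pos [0.5763 0.0058 0.0308] t 32.17 yaw -0.08 tilt [ 0.001 -0.    -1.   ] F [-1.2 -0.1 -0.8]
tool delta [0.0117 0.0005 0.0008]
position: [0.5837, 0.0053, 0.0308]
wrist_force: [-3.1, 0.9, 0.4]
[[array([644.5,  -4.5,  85.6,  70.3,  85.7])], [array([661. , 134.6,  83.9,  69.2,  85.9])], [array([ 637.1, -139.8,   86.2,   68.8,   84.9])]]
```

Nearly home; creep until the force rises.

```bash
for i in 1; do python3 -m pendant '[[[0.002,0,0,0],[0.001,0,0,0],[0,0,0,0]]]'|grep -E "pos|wrist"; python3 -m pendant '[[[0.002,0,0,0],[0,0,0,0]]]'|grep -E "pos|wrist";python3 -m pendant '[[[0.002,0,0,0],[0,0,0,0]]]'|grep -E "pos|wrist"; done
```

```text
position: [0.5866, 0.005, 0.0307]
wrist_force: [-4.5, 0.6, 2.9]
position: [0.5887, 0.0048, 0.0307]
wrist_force: [-3.5, 0.3, 0.1]
position: [0.5907, 0.0047, 0.0307]
wrist_force: [-3.6, 1.1, 0.5]
```

```bash
python3 -m pendant '[[[0.002,0,0,0],[0,0,0,0]]]'|grep -E "pos|wrist"; python3 -m pendant '[[[0.002,0,0,0],[0,0,0,0]]]'|grep -E "pos|wrist";python3 - <<'E'
from loc import *
print(outline(read_camera("scene"),"green"))
E
```

```text
position: [0.5924, 0.0045, 0.0307]
wrist_force: [-5.0, 0.8, 0.9]
position: [0.5922, 0.0045, 0.0305]
wrist_force: [-10.7, 1.0, 6.2]
[array([653.3,  -5.1,  85.6,  69.8,  85.6])]
```

```bash
python3 -m pendant '[[[0.002,0,0,0],[0,0,0,0]]]'|grep -E "pos|wrist"; python3 -m pendant '[[[-0.005,0,0,0],[-0.02,0,0,0],[-0.04,0,0,0],[-0.04,0,-0.02,0],[0,0,-0.05,0],[0,0,-0.05,0],[0,0,0,0],[0,0,0,0]]]';python3 - <<'E'
from loc import *
c=read_camera("top");s=read_camera("scene")
for x in(c,s): print([outline(x,k) for k in COL])
for n,x in(("top",c),("scene",s)): print([(np.round(px2w(x,*r["location"],.004),3),round(r["conf"],2)) for r in pinpoint(n,"mill")])
cv2.imwrite("pics/i.png",np.hstack([cv2.resize(c["img"][120:290,110:360],(400,300)),cv2.resize(s["img"],(400,300))]))
E
```

```text
position: [0.5921, 0.0046, 0.0305]
wrist_force: [-17.2, 0.9, 11.7]
t: 35.4
position: [0.4927, 0.0124, 0.1509]
orientation: [0.999, -0.04, 0.001, 0.0]
wrist_force: [-0.3, -0.2, -0.5]
grip_width: 0.798
grip_force: 0.0
[[array([653.9,  -2.8,  80.7,  68. ,  85.3])], [array([661.3, 137.3,  80.9,  67.4,  85.9])], [array([ 637.7, -137.2,   80.4,   66.1,   85.7])]]
[[array([653.2,  -5.4,  86.2,  69.8,  85.6])], [array([661.1, 134.6,  83.7,  69.3,  85.6])], [array([ 637.2, -139.8,   86.1,   68.6,   84.9])]]
[(array([0.512, 0.393, 0.004]), 0.97), (array([0.834, 0.191, 0.004]), 0.85), (array([0.85 , 0.077, 0.004]), 0.78), (array([0.709, 0.271, 0.004]), 0.64)]
[(array([0.707, 0.278, 0.004]), 0.72), (array([0.514, 0.394, 0.004]), 0.65), (array([0.859, 0.073, 0.004]), 0.63), (array([0.833, 0.188, 0.004]), 0.6)]
```

View pics/i.png

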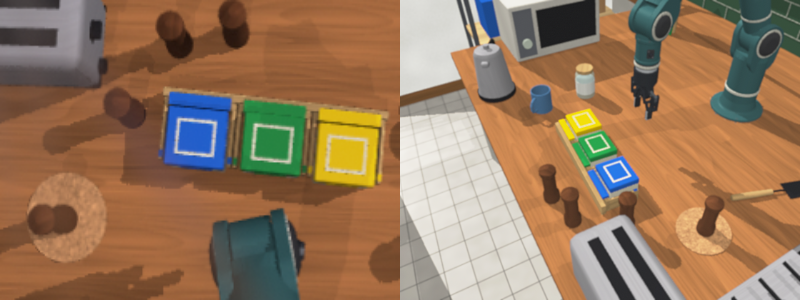

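The green tin sits home against the back wall, about 4 mm deeper than its neighbours, 2 to 3 mm off the bay's middle and square. The mill stands on the mat, the other tins haven't moved, and the gripper is clear.

```bash
python3 -c "
from bench import *
print(finish_job())"
```

```text
the job is handed in; nothing more can be done
None
```

I handed the job in at about 35 s of the 72 s: the mill stands upright on the cork mat, the green tin is home and square in the green bay, and the last pictures showed the other tins unmoved and the jar and mug undisturbed; the interface gave no verdict.

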